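# Fit the trimming head and start the tabletop wheel

### The arm

A 6-joint arm with a two-finger parallel gripper is mounted at the origin on a cart in front of the work surface, level with it; the furniture and walls round the work are solid. World frame = base frame: x ahead of the robot, y to its left, z up, the work surface at z = 0. Lengths are in mm, angles in rad, forces in N, time in s.
With the tool pointing down it reaches from about 275 to 750 mm from the base axis. Payload 10.2 kg.
Tool frame: the origin (TCP) lies between the finger pads; the fingertips stand 17 mm ahead of it and the grasp point (between the pads) lies 2 mm behind it; z points along the fingers, y is the line along which they close (so a half turn about z gives the same grasp; the last joint's range is limited). The gripper opens to 85 mm and grips with 20 to 120 N. Pads are 22 mm wide; open, the fingers measure 114 mm over their backs; the gripper's body (76 mm by 85 mm) begins 54 mm behind the grasp point. The pads swing forward as they close: fully open they stand 13 mm farther back than shut.
Start: joints at [1.068, 0.313, 1.498, -0, 1.331, -0.223], TCP at [144.999, 504.586, 248.294] pointing down, gripper open.
Joint ranges: [-2.94, 2.94], [-0.97, 2.17], [0.19, 2.56], [-1.23, 4.37], [0.02, 3.11], [-2.88, 2.88]. Speed limits (rad/s): [2.39, 2.39, 3.01, 3.14, 3.14, 3.14].

### API

Orientations are given as a unit quaternion [w, x, y, z].
In Python, from rig import * gives the robot as it stands.
- The arm moves only by the tool step_arm, never from a script. Its argument "commands" is text: rows parted by semicolons, each of 7 numbers parted by spaces: the opening, from 0 (shut) to 1 (fully open), then the shift along the tool's x, y, z in cm, then the turn, a rotation vector about the tool's x, y, z in rad. In form: hand x y z rx ry rz; .... A call has 1 to 20 rows; each row is the pose to reach, as a shift and turn from the pose commanded when the call began, along the tool's axes at that moment; what a row does not reach only later rows make up. A row lasts 1/12 s, in which the tool goes at most 41.7 mm and 7.16 degrees, less where a joint would pass 70% of its speed; a pose out of reach is approached as far as the arm can. A call with a gripper value outside its range is refused whole. The fingers move at their own pace and stop on an object; "newtons" is the grip in N (left out, the last holds). Time passes only in rows, so rows that repeat a pose let the fingers close. It gives the time, the measured TCP pose, the force, the opening and the grip force at its end, in the units of the state.
- sense(): the state, without advancing time (a new reading comes with each control period).
- capture(name): name is "scene" or "top" or "wrist"; returns the picture (420x560x3 uint8, red, green, blue); there is no depth.
- camera_model(name): a dict with "mtx" (3x3 intrinsics, pixels), "k1" (the pictures are not rectified: a ray, as slopes to the right and down, at radius r is drawn at 1 + k1 r^2 times it, then the intrinsics apply), "eye" and "rotation" of the camera in the world. Camera axes: x right, y down, z forward; pixel columns grow to the right and rows downward; lengths in mm; the calibration is good to about 2 mm. A picture is of the moment at which its call begins: read the wrist's pose just before it. camera_model takes no time and is no camera call; for the wrist camera it gives the pose at the moment of the call.
- finish_job(): hands the job in; it is judged then, once.
Trained networks look in the newest picture that a camera, given by its name, has taken for a name from the list of things; names that differ only in an ending like _2 or _b are one class to them, and where a whole thing is asked for, a point or a joint stands for the part that bears it (a point fixed in the world has none). Each returns a list of dicts, best first, with "score" (0 to 1); they miss things now and then, are a little off and sometimes report something else, mostly with a low value. They report only what shows in the picture. A call takes as long as a camera call. They do not tell look-alikes from the thing itself.
- search_frame(camera, label): "rect" ([centre column, centre row, width, height] in pixels, round what is visible of it).
- trace(camera, label): "mask" (420x560 bool, what is visible of it) and "rect" ([centre column, centre row, width, height] in pixels, round what is visible of it).
- spot_point(camera, label): "xy" ([column, row] in pixels: a listed point, or the origin of a listed thing).
The state is a dict: "time_s": time; "joints": joint angles; "dq": joint speeds; "tau": joint torques, N m; "eef_pos": TCP position; "ee_rot": TCP orientation; "force": force on the tool from outside, world axes, zero at the start; "wrist_torque": the same for the moment, N m; "grip_width": opening from 0.0 (shut) to 1.0 (fully open); "grip_force": force on a finger pad.
Only numpy, scipy, OpenCV 4.12 (cv2) and the standard library are available. Lean on these libraries where they do the work, as an engineer would, in place of code of your own. Each camera call takes 0.05 s, during which the arm holds its last target. There are 200 camera calls.

### The job

With the yellow splash cover still shut over the switch, pick up the loose trimming head, turn it so that the flat in its D-shaped bore matches the flat on the wheel's spindle, and set it down fully home on the spindle. Then flip the yellow cover up and back until it stays open by itself, and press the raised near end of the green rocker beneath it to switch the wheel on. Leave the cover open, the head seated, and the bowl, jar and red tin where they stand.

Things in the scene. Friction and masses are not known exactly. Their poses are not given: they have to be found in the camera images.
- potters_wheel: Tabletop electric potter's wheel, cream housing 240 x 310 mm, flat deck 80 mm above the table, fixed. Origin: centre of its underside; x points to its back, y to its left, z up. On the deck: at y -62 mm the spindle inside a round splash pan (178 mm across, rim 101 mm above the table); at y +100 mm the switch under its yellow cover. A small fixed speed dial stands behind the cover.
- wheel_head: Loose trimming head, 0.26 to 0.42 kg: aluminium disc 110 mm across and 12 mm thick, on it a black round chuck 46 mm across (aluminium core on top) reaching to 52 mm: grip this. Origin: centre of the underside, z up. A D-shaped bore goes right through: 27 mm across, flat 8.5 mm from the axis on the -x side, where a red line marks the disc. It lies chuck up on the table.
- spindle_seat (a point): Centre of the top face of the spindle's 60 mm aluminium flange, 105 mm above the table, on the spindle axis, z up; it turns with the spindle. The steel D spindle rises 36 mm from it (upper 8 mm tapered): 24 mm across, its flat 7 mm from the axis on the -x side, where a red line marks the flange. Seated, the head's underside lies on this face with its x along this x (fits within about 9 degrees).
- spindle (a joint): Spindle angle in rad, 0 with the flat to the wheel's front, growing anticlockwise seen from above; it is stiff (about 0.12 N m) and stays as it stands. The head is turned to suit it (up to about 1.5 rad).
- cover_tab (a point): Middle of the yellow cover's finger tab: rounded block on the cover's front edge, 36 mm along y, 12 mm thick along x, reaching from 20 mm below this point (the cover's top plate) to 15 mm above it when shut. Turns with the cover: x points to the hinge, y along the hinge. Shut, it is 130 mm above the table and 102 mm in front of and 26 mm above the hinge axis. Best pinched at its two y ends.
- cover_hinge (a point): Middle of the cover's hinge axis, which runs along y of the wheel, 104 mm above the table. The yellow cover is a hood 112 mm long (from the hinge towards -x), 68 mm wide, with 17 mm skirts at its sides and front. It opens up and back, its tab ending on the far side.
- start_cover (a joint): Cover angle in rad: 0 shut, 1.57 upright, stop at 1.95. It weighs 90 g and moves freely: below about 1.5 rad it falls shut, well past upright it falls back to the stop and stays.
- rocker_press (a point): Middle of the near wing's top face on the green rocker switch (32 mm wide, two wings 30 mm long in a shallow V), 22 mm in front of its pivot: press here, downwards. x and y lie as the wheel's when off. Off, the near wing stands up 0.36 rad, this point 101 mm above the table; pressed on, level, this point is 93.5 mm above it. Under the shut cover; with the cover open nothing is above it. A dark frame 12 mm high rings it.
- rocker (a joint): Rocker angle in rad: 0 off (near wing up), 0.36 fully on (near wing level). It takes about 2 to 3 N at the press point and stays where it is left.
- bisque_small: Bystander: pale bisque bowl, 125 mm across, 66 mm high; origin: centre of its underside. The bowl and the head lie one to the left and one to the right of the wheel, either way round.
- jar_purple: Bystander: open jar with black, white and purple triangles, 110 mm across, 119 mm high; origin: centre of its underside.
- pigment_tin: Bystander: flat red tin, 105 x 153 x 36 mm; origin: centre of its underside.
Mind the look-alikes: they are no part of the job. What is shaped like the wheel_head but orange is not meant.

How it is judged:
By the outcome, as a careful person would: the job done as asked, in the order asked, and still so for the second after the job is handed in, with the robot touching nothing.
It also fails if it takes over 70 s, if anything falls off the work surface, if the arm or the gripper's body presses on something with over 40 N, if the wrist force passes 120 N, or if a joint passes its speed limit or range.

## Working session

There is one attempt and no reset: what is moved stays moved. The work goes in short steps, Python scripts to look and compute and a tool call to move; the robot and the scene stay as the last step left them, time stands still between calls to the robot, and variables do not carry over. Pictures are saved under pics/ and viewed, at most 10 in all, crops included, and the job is handed in when it is done.

Besides the shell and the picture viewer there is one more tool, called after "Call:" as name(argument=value, ...), one argument or row to a line, values as JSON. step_arm: Moves the arm, as the interface text tells. Its arguments: {"type":"object","properties":{"commands":{"type":"string"},"newtons":{"type":"number"}},"required":["commands"]}

```bash
ls; mkdir -p pics; cat > h.py <<'E'
from rig import *
import numpy as np, cv2
from scipy.spatial.transform import Rotation as R
def ray(cam,uv,m=None):
    m=m or camera_model(cam); K=np.array(m["mtx"]); k=m["k1"]
    d=np.array([(uv[0]-K[0,2])/K[0,0],(uv[1]-K[1,2])/K[1,1]]); u=d.copy()
    for _ in range(20): u=d/(1+k*(u@u))
    Rm=np.array(m["rotation"]); Rm=Rm if Rm.shape==(3,3) else R.from_quat(Rm,scalar_first=True).as_matrix()
    return np.array(m["eye"]),Rm@np.r_[u,1]
def at_z(cam,uv,z,m=None):
    e,d=ray(cam,uv,m); return e+d*(z-e[2])/d[2]
def proj(cam,p,m=None):
    m=m or camera_model(cam); K=np.array(m["mtx"]); Rm=np.array(m["rotation"]); Rm=Rm if Rm.shape==(3,3) else R.from_quat(Rm,scalar_first=True).as_matrix()
    c=Rm.T@(np.array(p)-np.array(m["eye"])); u=c[:2]/c[2]; u=u*(1+m["k1"]*(u@u))
    return [K[0,0]*u[0]+K[0,2],K[1,1]*u[1]+K[1,2]]
def save(n,im): cv2.imwrite("pics/"+n,im[:,:,::-1])
E
python3 - <<'E'
from h import *
a=capture("scene");b=capture("top")
save("a.png",cv2.resize(np.vstack([a,b]),None,fx=.7,fy=.7)); save("top.png",b); save("scene.png",a)
print(sense()); print(camera_model("top")); print(camera_model("scene"))
for c in ["top","scene"]:
  for l in ["potters_wheel","wheel_head","spindle_seat","cover_tab","cover_hinge","bisque_small","jar_purple","pigment_tin"]:
    z=dict(spindle_seat=105,cover_tab=130,cover_hinge=104).get(l,0)
    for r in spot_point(c,l)[:3]: print(c,l,round(r["score"],2),np.round(r["xy"]),np.round(at_z(c,r["xy"],z)))
E
```

```text
pics
{'time_s': 0.1, 'joints': array([ 1.06758125e+00,  3.13388975e-01,  1.49836724e+00,  1.55900681e-05,
        1.33101799e+00, -2.23383196e-01]), 'dq': array([ 0.00089575, -0.00019906, -0.00140327, -0.00031593, -0.0003148 ,
        0.00025476]), 'tau': array([ 3.20164581e-03, -4.12900114e+01, -2.60141015e+01, -1.38877003e-04,
        3.10075215e-03,  1.40000105e-05]), 'eef_pos': array([144.89453229, 504.3841911 , 247.79258439]), 'ee_rot': array([-2.17014973e-04,  1.39461690e-01,  9.90227291e-01, -5.49525544e-04]), 'force': array([-0.3264957 ,  0.08443197,  0.01641487]), 'wrist_torque': array([-0.03945349,  0.04285947, -0.00261312]), 'grip_force': 0.0, 'grip_width': 1.0012230878885688}
{'mtx': array([[439.81125067,   0.        , 285.49589313],
       [  0.        , 439.81125067, 207.49231346],
       [  0.        ,   0.        ,   1.        ]]), 'k1': -0.06274325924453529, 'eye': array([ 392.96824511,  -17.02500491, 1407.4527894 ]), 'rotation': array([ 0.03561957, -0.70373359,  0.70938486, -0.01622977])}
{'mtx': array([[425.18393507,   0.        , 287.45831654],
       [  0.       
[... 367 characters left out ...]
 [207. 217.] [469. 275.   0.]
top spindle_seat 0.88 [318. 180.] [570. -80. 105.]
top cover_tab 0.97 [262. 202.] [503.  88. 130.]
top cover_hinge 0.71 [265. 170.] [601.  80. 104.]
top bisque_small 0.41 [205. 214.] [477. 281.   0.]
top jar_purple 0.89 [392. 162.] [ 642. -325.    0.]
top jar_purple 0.68 [265. 169.] [622.  87.   0.]
scene potters_wheel 0.66 [301. 233.] [574. -17.   0.]
scene wheel_head 0.89 [219. 220.] [471. 269.   0.]
scene wheel_head 0.39 [357. 276.] [ 454. -294.    0.]
scene spindle_seat 0.5 [320. 208.] [591. -78. 105.]
scene cover_hinge 0.75 [284. 196.] [598.  73. 104.]
scene bisque_small 0.7 [355. 279.] [ 439. -296.    0.]
scene pigment_tin 0.88 [250. 203.] [656. 281.  -0.]
```

```bash
python3 - <<'E'
from h import *
a=cv2.imread("pics/scene.png");b=cv2.imread("pics/top.png")
cv2.imwrite("pics/b.png",np.hstack([cv2.resize(b[110:310,150:450],(450,300)).copy()]) )
t=cv2.resize(b[110:310,150:450],(795,530),interpolation=cv2.INTER_CUBIC); cv2.imwrite("pics/t2.png",t)
s=cv2.resize(a[130:330,130:430],(795,530),interpolation=cv2.INTER_CUBIC); cv2.imwrite("pics/s2.png",s)
E
```

```text
(no output)
```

View pics/t2.png

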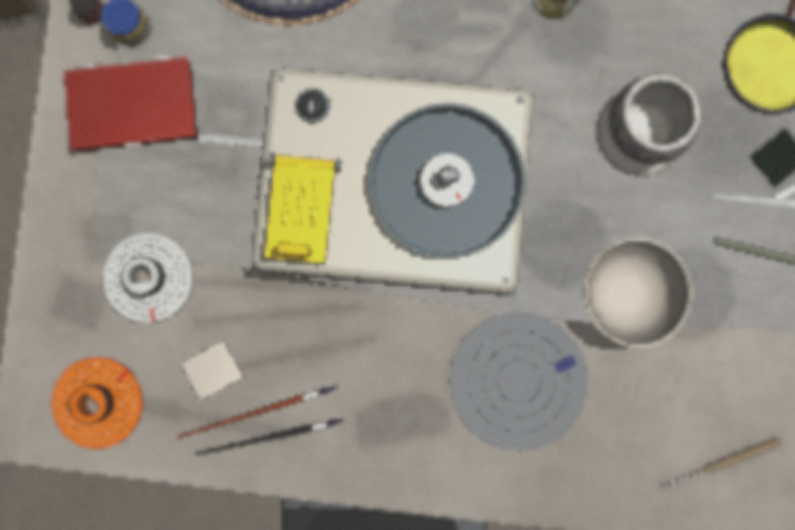

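View pics/s2.png

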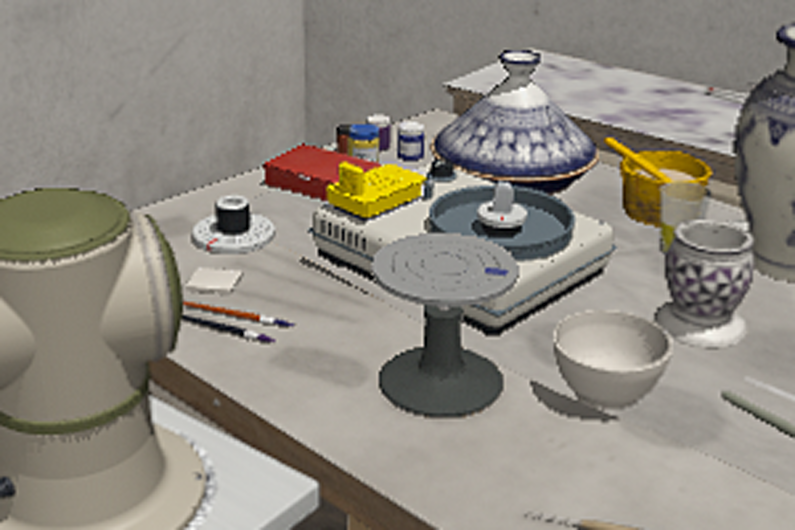

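The top view shows the aluminium head at crop (147,277), its red mark at (153,315). The spindle is at (446,179) with its mark at (459,198). The orange decoy is at (97,402), and a tall banding wheel stands at (517,380).

```bash
python3 - <<'E'
from h import *
s=300/795
f=lambda u,v,z: at_z("top",(150+(u+.5)*s-.5,110+(v+.5)*s-.5),z)
hd=f(147,278,12);hm=f(153,315,12);print("head",hd,"mark",hm,np.degrees(np.arctan2(*(hm-hd)[[1,0]])))
c=f(446,180,105);m=f(459,198,105);print("sp",c,np.degrees(np.arctan2(*(m-c)[[1,0]])))
p=[f(*q,80) for q in [(272,70),(530,95),(517,293),(250,268)]];print(np.round(p))
d=p[0]-p[1];print("yaw",np.degrees(np.arctan2(-d[0],d[1])), np.linalg.norm(d))
print("tab",f(292,249,145))
q=sense();m=camera_model("wrist");Rt=R.from_quat(q["ee_rot"],scalar_first=True).as_matrix()
print(m,Rt.T@(m["eye"]-q["eef_pos"]));print(Rt)
print(Rt.T@(np.array([hd[0],hd[1],250])-q["eef_pos"]))
E
```

```text
head [475.19945148 278.38677818  12.        ] mark [430.47158614 270.82903166  12.        ] -170.4092229277849
sp [577.27146999 -79.13855164 105.        ] -145.09905276780933
[[ 712.  120.   80.]
 [ 679. -178.   80.]
 [ 451. -159.   80.]
 [ 482.  145.   80.]]
yaw -6.3511005922355706 299.86022524864836
tab [497.67454836  91.19517226 145.        ]
{'mtx': array([[323.48364243,   0.        , 277.97686472],
       [  0.        , 323.48364243, 205.9716132 ],
       [  0.        ,   0.        ,   1.        ]]), 'k1': -0.0643726303525159, 'eye': array([ 80.65745571, 523.16357191, 372.9772078 ]), 'rotation': array([0.10438283, 0.79210506, 0.59626357, 0.07838082])} [ 6.69748580e+01  1.00427365e-01 -1.24682961e+02]
[[-9.61112128e-01  2.76158427e-01 -8.11428245e-08]
 [ 2.76158427e-01  9.61112128e-01 -3.68697284e-05]
 [-1.01038988e-05 -3.54583514e-05 -9.99999999e-01]]
[-379.820171   -126.19706025   -1.69676028]
```

Call:
step_arm(
  commands="1 -4 -1.3 0 0 0 0;1 -8 -2.6 0 0 0 0;1 -12 -4 0 0 0 0;1 -16 -5.3 0 0 0 0;1 -20 -6.6 0 0 0 0;1 -24 -8 0 0 0 0;1 -28 -9.3 0 0 0 0;1 -32 -10.6 0 0 0 0;1 -36 -12 2 0 0 0;1 -38 -12.6 4 0 0 0;1 -38 -12.6 4 0 0 0;1 -38 -12.6 4 0 0 0;1 -38 -12.6 4 0 0 0",
)

```text
time_s: 1.98
eef_pos: [475.2, 278.9, 208.7]
ee_rot: [0.0, 0.139, 0.99, 0.0]
force: [0.4, 0.2, 0.3]
grip_width: 1.0
grip_force: 0.0
```

```bash
cat > look.py <<'E'
from h import *
import sys
q=sense(); m=camera_model("wrist"); im=capture("wrist"); save(sys.argv[1],im)
print(q["eef_pos"],q["joints"],q["force"])
for l,z in [a.split(":") for a in sys.argv[2:]]:
    for r in spot_point("wrist",l)[:2]: print(l,round(r["score"],2),np.round(r["xy"]),np.round(at_z("wrist",r["xy"],float(z),m),1))
E
python3 look.py w1.png wheel_head:0
```

```text
[475.18159297 278.93776886 208.74141414] [ 3.18043820e-01  4.02029088e-01  1.47812047e+00  2.42972952e-04
  1.26109142e+00 -9.73190196e-01] [0.44397154 0.20320694 0.31546441]
wheel_head 0.88 [294.  17.] [324.2 338.3   0. ]
```

View pics/w1.png

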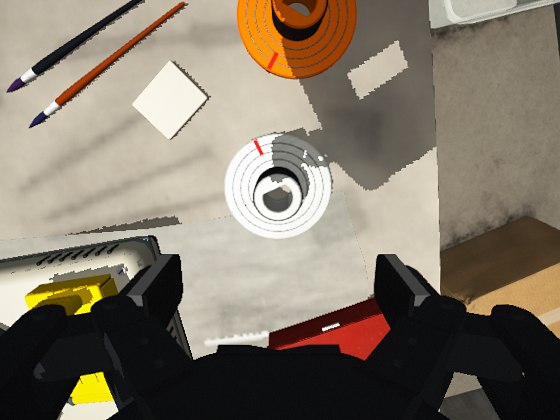

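The head disc is centred at about (278,186), with its red mark at (258,147) and clear of the yellow/red items. The orange decoy is at the top.

```bash
python3 - <<'E'
from h import *
im=cv2.imread("pics/w1.png")[:,:,::-1].astype(int)
q=sense()
P=lambda u,v,z:at_z("wrist",(u,v),z)
ext=[P(*e,12)[:2] for e in [(225,186),(331,186),(278,133),(278,239)]];print(np.round(ext,1))
c=(cv2.fitEllipse if 0 else np.mean)(ext,axis=0);print("c",c)
r=(im[:,:,0]>170)&(im[:,:,1]<90)&(im[:,:,2]<90);r[:135]=0;r[165:]=0;r[:,:240]=0;r[:,275:]=0
v,u=np.nonzero(r);print(len(u),u.mean(),v.mean());mk=P(u.mean(),v.mean(),12)[:2]
print("mark",mk,np.degrees(np.arctan2(*(mk-c)[::-1])),np.linalg.norm(mk-c))
print("top",P(278,197,52))
pts=np.array([P(a,b,12)[:2] for a,b in zip(u,v)]);w,V=np.linalg.eigh(np.cov(pts.T));print(np.degrees(np.arctan2(*V[::-1,1])))
E
```

```text
[[458.8 228.3]
 [488.5 331.8]
 [423.  294.5]
 [528.7 264.2]]
c [474.74708185 279.69892292]
42 257.92857142857144 147.3095238095238
mark [430.86308549 271.69910833] -169.66873371739288 44.60719864325182
top [475.45978707 279.45808639  52.        ]
-169.85540640438631
```

Call:
step_arm(
  commands="1 0 0.07 4 0 0 0;1 0 0.07 8 0 0 0;1 0 0.07 12 0 0 0;1 0 0.07 15 0 0 0;1 0 0.07 17.2 0 0 0;1 0 0.07 17.2 0 0 0;0 0 0.07 17.2 0 0 0;0 0 0.07 17.2 0 0 0;0 0 0.07 17.2 0 0 0;0 0 0.07 17.2 0 0 0;0 0 0.07 17.2 0 0 0;0 0 0.07 17.2 0 0 0;0 0 0.07 17.2 0 0 0",
  newtons=60,
)

```text
time_s: 3.17
eef_pos: [476.5, 279.7, 38.6]
ee_rot: [0.002, 0.139, 0.99, 0.001]
force: [-2.4, -1.0, 8.5]
grip_width: 0.522
grip_force: 61.5
```

Call:
step_arm(
  commands="0 0 0 -2 0 0 0;0 0 0 -6 0 0 0;0 0 0 -10 0 0 0;0 0 0 -14 0 0 0;0 -2 -2 -18 0 0 0;0 -4.5 -4.2 -18 0 0 0;0 -7.5 -6.8 -18 0 0 0;0 -10.5 -9.5 -18 0 0 0;0 -13.5 -12.5 -18 0 0 0;0 -16.5 -15.5 -18 0 0 0;0 -18.6 -17.4 -18 0 0 0;0 -19.6 -18.2 -18 0 0 0;0 -19.6 -18.2 -18 0 0 0;0 -19.6 -18.2 -18 0 0 0",
)

```text
time_s: 4.33
eef_pos: [613.5, 50.3, 216.6]
ee_rot: [-0.0, 0.14, 0.99, 0.0]
force: [0.9, 0.4, -2.1]
grip_width: 0.518
grip_force: 62.6
```

```bash
python3 look.py w2.png spindle_seat:105 cover_tab:130 cover_hinge:104
```

```text
[613.48874744  50.34658812 216.57553251] [-1.08339126e-01  5.37303899e-01  1.24999837e+00  3.70792647e-04
  1.35442684e+00 -1.39880686e+00] [ 0.89422533  0.35633644 -2.09092596]
spindle_seat 0.81 [107. 210.] [576.7 -76.4 105. ]
cover_tab 0.67 [291.  30.] [500.7  90.8 130. ]
cover_tab 0.53 [207. 175.] [570.2  14.1 130. ]
```

View pics/w2.png

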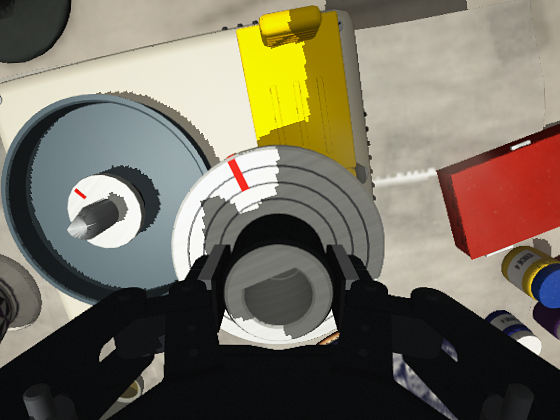

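The flange ring is at about (106,211), its red mark at (80,193), and the cover tab at (291,27). The held head's mark is at (238,174).

```bash
python3 - <<'E'
from h import *
im=cv2.imread("pics/w2.png")[:,:,::-1].astype(int)
q=sense();m=camera_model("wrist")
def red(u0,u1,v0,v1):
    r=(im[:,:,0]>150)&(im[:,:,1]<90)&(im[:,:,2]<90);k=np.zeros_like(r);k[v0:v1,u0:u1]=1
    v,u=np.nonzero(r&k);return u,v
# flange: circle fit to bright mask outline
w=(im.min(2)>150);w[:165]=0;w[255:]=0;w[:,:60]=0;w[:,150:]=0
n,l,st,ce=cv2.connectedComponentsWithStats(w.astype(np.uint8));i=1+st[1:,4].argmax();print(st[i],ce[i])
cn=max(cv2.findContours((l==i).astype(np.uint8),0,cv2.CHAIN_APPROX_NONE)[0],key=len)[:,0]
X=np.array([at_z("wrist",p,105,m)[:2] for p in cn])
from scipy.optimize import least_squares
f=least_squares(lambda t:np.hypot(*(X-t).T)-30,[577,-77],loss="soft_l1",f_scale=.5);c=f.x;print("flange",c,np.median(abs(f.fun)))
u,v=red(65,100,180,205);P=np.array([at_z("wrist",p,105,m)[:2] for p in zip(u,v)]);mk=P.mean(0);print(len(u),mk,"spindle mark ang",np.degrees(np.arctan2(*(mk-c)[::-1])),np.linalg.norm(mk-c))
w_,V=np.linalg.eigh(np.cov(P.T));print(np.degrees(np.arctan2(*V[::-1,1])))
zb=q["eef_pos"][2]-38.6
u,v=red(225,255,155,192);P=np.array([at_z("wrist",p,zb+12,m)[:2] for p in zip(u,v)]);mk=P.mean(0);hc=q["eef_pos"][:2]
print("head mark",mk,np.degrees(np.arctan2(*(mk-hc)[::-1])),np.linalg.norm(mk-hc))
w_,V=np.linalg.eigh(np.cov(P.T));print(np.degrees(np.arctan2(*V[::-1,1])))
for z in (141,): print("tip",at_z("wrist",(80,229),z,m))
print("chuck top centre",at_z("wrist",(278,287),zb+52,m), hc)
# disc centre from extremes
print([np.round(at_z("wrist",e,zb+12,m)) for e in [(172,245),(384,245)]])
E
```

```text
[  67  175   74   73 2879] [104.09968739 210.2205627 ]
flange [577.5185256  -79.56816036] 1.568169435712825
41 [558.16233337 -91.14266323] spindle mark ang -149.12166669720463 22.55285556902937
-149.16730096134955
head mark [567.81027942  44.75670909] -171.55579867791317 45.93299583908389
-171.13672967384366
tip [579.32668579 -77.05379201 141.        ]
chuck top centre [608.46272606  52.88717089 230.07993501] [613.24533134  51.5017935 ]
[array([593.,   2., 190.]), array([622., 105., 190.])]
```

```bash
cat > circ.py <<'E'
from h import *
from scipy.optimize import least_squares
def circ(g,m,c0,z,r,aw):
    # along rays from the guessed centre find strongest edge near radius r, for angles aw (deg, world)
    c=np.array(c0,float)
    for _ in range(3):
        X=[];
        for a in np.radians(aw):
            d=np.array([np.cos(a),np.sin(a)]);rr=np.arange(r-6,r+6.1,.25)
            pr=np.array([proj("wrist",np.r_[c+d*s,z],m) for s in rr],np.float32)
            val=cv2.remap(g,pr[:,:1],pr[:,1:],cv2.INTER_LINEAR)[:,0]
            gr=np.abs(np.gradient(cv2.GaussianBlur(val[:,None],(1,5),1)[:,0]));i=gr.argmax()
            if gr[i]>4: X.append(c+d*rr[i])
        X=np.array(X);f=least_squares(lambda t:np.hypot(*(X-t).T)-r,c,loss="soft_l1",f_scale=.5);c=f.x
    return c,np.median(abs(f.fun)),len(X)
E
python3 - <<'E'
from circ import *
g=cv2.imread("pics/w2.png",0).astype(np.float32);m=camera_model("wrist");q=sense()
print(q["eef_pos"])
print("flange",circ(g,m,(577.5,-79),105,30,[*range(0,360,6)]))
print("flange part",circ(g,m,(577.5,-79),105,30,[*range(100,310,5)]))
zb=q["eef_pos"][2]-38.6
for rg in (range(100,260,4),range(70,290,4)): print("disc",circ(g,m,(613,51),zb+12,55,[*rg]))
print("chuck",circ(g,m,(613,51),zb+52,23,[*range(0,360,6)]))
E
```

```text
[613.24533134  51.5017935  216.67993501]
flange (array([577.42308743, -79.21695487]), np.float64(0.5097795922848611), 59)
flange part (array([578.15563359, -78.94137993]), np.float64(0.2624590235604387), 41)
disc (array([612.78652703,  52.44434819]), np.float64(0.2735374782167739), 37)
disc (array([612.70867603,  52.18155208]), np.float64(0.374610625939539), 48)
chuck (array([614.1622164 ,  51.20719576]), np.float64(0.76840931043448), 60)
```

Call:
step_arm(
  commands="0 0 -3 0 0 0 -0.06;0 -0.1 -6.5 0 0 0 -0.16;0 -0.2 -10 0 0 0 -0.26;0 -0.3 -12.5 0 0 0 -0.34;0 -0.3 -13.6 0 0 0 -0.38;0 -0.3 -13.6 1.5 0 0 -0.38;0 -0.3 -13.6 2.8 0 0 -0.38;0 -0.3 -13.6 2.8 0 0 -0.38;0 -0.3 -13.6 2.8 0 0 -0.38",
)

```text
time_s: 5.28
eef_pos: [578.9, -80.6, 188.4]
ee_rot: [-0.0, -0.051, 0.999, 0.0]
force: [-0.1, -0.8, -2.1]
grip_width: 0.522
grip_force: 62.7
```

```bash
python3 - <<'E'
from circ import *
q=sense();m=camera_model("wrist");im=capture("wrist");save("w3.png",im);s=capture("scene");save("s3.png",s)
print(q["eef_pos"],q["force"],q["joints"])
g=cv2.cvtColor(im,cv2.COLOR_RGB2GRAY).astype(np.float32);zb=q["eef_pos"][2]-38.6
for c in [(578,-79)]: print("disc",circ(g,m,c,zb+12,55,[*range(110,270,4)]))
b=im.astype(int);r=(b[:,:,0]>150)&(b[:,:,1]<90)&(b[:,:,2]<90);v,u=np.nonzero(r);print(len(u),u.mean(),v.mean())
P=np.array([at_z("wrist",p,zb+12,m)[:2] for p in zip(u,v)]);w,V=np.linalg.eigh(np.cov(P.T));print(P.mean(0),np.degrees(np.arctan2(*V[::-1,1])))
E
```

```text
[578.85836907 -80.586753   188.38253317] [-0.11504754 -0.84152291 -2.14151654] [-3.38677883e-01  4.92616704e-01  1.39618415e+00  4.90942363e-05
  1.25361271e+00 -2.01064870e+00]
disc (array([578.81453314, -80.1487916 ]), np.float64(0.24315967348715972), 40)
976 469.4016393442623 294.98770491803276
[596.21735886  36.05527476] 67.34164801027933
```

Call:
step_arm(
  commands="0 0.07 0.1 0.3 0 0 0;0 0.07 0.1 0.8 0 0 0;0 0.07 0.1 1.3 0 0 0;0 0.07 0.1 1.8 0 0 0;0 0.07 0.1 2.2 0 0 0;0 0.07 0.1 2.2 0 0 0",
)

```text
time_s: 5.88
eef_pos: [577.9, -80.3, 165.1]
ee_rot: [-0.001, -0.05, 0.999, 0.0]
force: [-0.9, 0.1, -3.8]
grip_width: 0.525
grip_force: 62.7
```

Call:
step_arm(
  commands="0 0 0 0.6 0 0 0;0 0 0 1.2 0 0 0;0 0 0 1.7 0 0 0;0 0 0 2.0 0 0 0;0 0 0 2.2 0 0 0;0 0 0 2.2 0 0 0",
)

```text
time_s: 6.38
eef_pos: [578.2, -80.4, 144.1]
ee_rot: [-0.0, -0.05, 0.999, 0.0]
force: [0.4, -0.5, -2.9]
grip_width: 0.523
grip_force: 62.7
```

Call:
step_arm(
  commands="0 0 0 0.1 0 0 0;0 0 0 0.2 0 0 0;0 0 0 0.3 0 0 0;0 0 0 0.3 0 0 0",
)

```text
time_s: 6.72
eef_pos: [578.5, -80.5, 143.6]
ee_rot: [0.001, -0.05, 0.999, -0.0]
force: [-7.3, 1.8, 12.9]
grip_width: 0.522
grip_force: 64.4
```

Call:
step_arm(
  commands="1 0 0 0 0 0 0;1 0 0 0 0 0 0;1 0 0 0 0 0 0;1 0 0 0 0 0 0;1 0 0 0 0 0 0;1 0 0 -2 0 0 0;1 0 0 -5 0 0 0;1 0 0 -8 0 0 0;1 1 3 -11 0 0 0.05;1 2 6.5 -11 0 0 0.12;1 3.3 10 -11 0 0 0.2;1 4.7 14 -11 0 0 0.21;1 5.6 16.7 -11 0 0 0.21;1 6 17.8 -11 0 0 0.21;1 6 17.8 -11 0 0 0.21",
)

```text
time_s: 7.97
eef_pos: [500.0, 92.4, 251.6]
ee_rot: [0.0, 0.053, 0.999, 0.0]
force: [-0.5, -0.6, -0.1]
grip_width: 1.0
grip_force: 0.0
```

```bash
python3 look.py w4.png cover_tab:130 cover_hinge:104; python3 - <<'E'
from h import *
s=capture("scene");save("s4.png",s)
w=cv2.imread("pics/w4.png");s=cv2.imread("pics/s4.png")
c=cv2.resize(s[170:260,240:400],(480,270),interpolation=cv2.INTER_CUBIC)
o=np.zeros((580,480,3),np.uint8);o[:270]=c;o[270:270+300,:400]=cv2.resize(w,(400,300));cv2.imwrite("pics/c4.png",o)
E
```

```text
[500.02806662  92.42785454 251.59988493] [-4.80698532e-02  2.73734211e-01  1.54128486e+00  2.08073522e-04
  1.32620478e+00 -1.51215581e+00] [-0.45134404 -0.63430007 -0.13597045]
cover_tab 0.9 [276. 206.] [499.3  91.2 130. ]
cover_hinge 0.7 [276. 304.] [602.1  80.1 104. ]
cover_hinge 0.45 [272. 207.] [506.2  87.2 104. ]
```

View pics/c4.png

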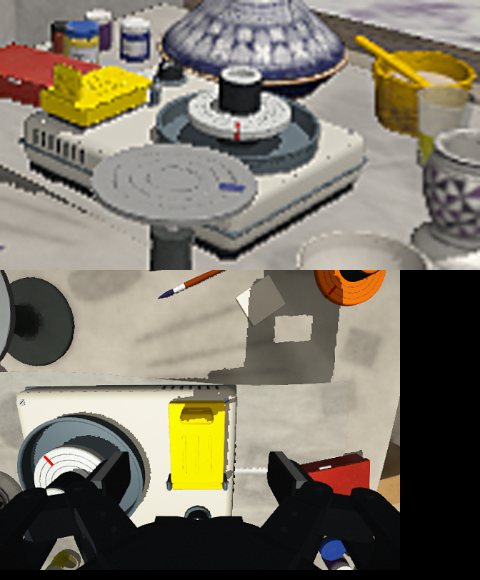

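Head is seated on the flange with its red mark toward the front-right as the spindle's was. The tab sits centred at about (276,206) in the wrist view.

Call:
step_arm(
  commands="0.8 0.05 -0.12 4 0 0 0;0.8 0.05 -0.12 8 0 0 0;0.8 0.05 -0.12 10.5 0 0 0;0.8 0.05 -0.12 11.8 0 0 0;0.8 0.05 -0.12 11.8 0 0 0;0 0.05 -0.12 11.8 0 0 0;0 0.05 -0.12 11.8 0 0 0;0 0.05 -0.12 11.8 0 0 0;0 0.05 -0.12 11.8 0 0 0;0 0.05 -0.12 11.8 0 0 0;0 0.05 -0.12 11.8 0 0 0",
  newtons=25,
)

```text
time_s: 9.08
eef_pos: [501.1, 89.9, 134.8]
ee_rot: [0.002, 0.055, 0.998, 0.0]
force: [0.4, 4.6, 6.8]
grip_width: 0.417
grip_force: 28.2
```

```bash
python3 -c "
import numpy as np
t=np.r_[np.arange(.1,1.86,.1),1.88];r=np.hypot(102,32.8);p=np.arctan2(32.8,102)+t
print(';'.join('0 %.1f 0 %.1f 0 0 0'%(-(-r*np.cos(a)+102)/10,-(r*np.sin(a)-32.8)/10) for a in p))"
```

```text
0 -0.4 0 -1.0 0 0 0;0 -0.9 0 -2.0 0 0 0;0 -1.4 0 -2.9 0 0 0;0 -2.1 0 -3.7 0 0 0;0 -2.8 0 -4.5 0 0 0;0 -3.6 0 -5.2 0 0 0;0 -4.5 0 -5.8 0 0 0;0 -5.4 0 -6.3 0 0 0;0 -6.4 0 -6.7 0 0 0;0 -7.4 0 -7.1 0 0 0;0 -8.5 0 -7.3 0 0 0;0 -9.6 0 -7.4 0 0 0;0 -10.6 0 -7.4 0 0 0;0 -11.7 0 -7.3 0 0 0;0 -12.8 0 -7.1 0 0 0;0 -13.8 0 -6.8 0 0 0;0 -14.8 0 -6.4 0 0 0;0 -15.7 0 -5.9 0 0 0;0 -16.4 0 -5.4 0 0 0
```

Call:
step_arm(
  commands="0 -0.4 0 -1.0 0 0 0;0 -0.9 0 -2.0 0 0 0;0 -1.4 0 -2.9 0 0 0;0 -2.1 0 -3.7 0 0 0;0 -2.8 0 -4.5 0 0 0;0 -3.6 0 -5.2 0 0 0;0 -4.5 0 -5.8 0 0 0;0 -5.4 0 -6.3 0 0 0;0 -6.4 0 -6.7 0 0 0;0 -7.4 0 -7.1 0 0 0;0 -7.4 0 -7.1 0 0 0",
)

```text
time_s: 10.0
eef_pos: [574.5, 82.1, 204.9]
ee_rot: [0.0, 0.055, 0.999, 0.001]
force: [-1.9, 7.2, 3.2]
grip_width: 0.416
grip_force: 26.8
```

```bash
python3 - <<'E'
from h import *
s=capture("scene");save("s5.png",s);cv2.imwrite("pics/c5.png",cv2.resize(cv2.imread("pics/s5.png")[130:260,210:400],(570,390),interpolation=cv2.INTER_CUBIC))
E
```

```text
(no output)
```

View pics/c5.png

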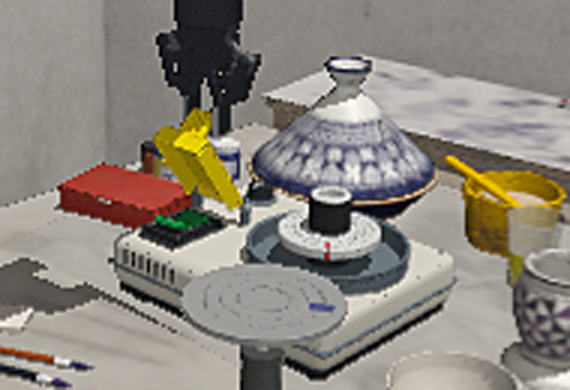

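The cover is about 1 rad open in the grip, the green rocker is exposed, and the head is seated undisturbed.

Call:
step_arm(
  commands="0 -1.1 0 -0.2 0 0 0;0 -2.2 0 -0.3 0 0 0;0 -3.2 0 -0.3 0 0 0;0 -4.3 0 -0.2 0 0 0;0 -5.4 0 0 0 0 0;0 -6.4 0 0.3 0 0 0;0 -7.4 0 0.7 0 0 0;0 -8.3 0 1.2 0 0 0;0 -9 0 1.7 0 0 0;0 -9 0 1.7 0 0 0;0 -9 0 1.7 0 0 0",
)

```text
time_s: 10.97
eef_pos: [664.2, 72.8, 188.8]
ee_rot: [0.002, 0.055, 0.999, 0.001]
force: [3.0, 7.5, 5.2]
grip_width: 0.416
grip_force: 26.8
```

Call:
step_arm(
  commands="0.7 0 0 0 0 0 0;0.7 0 0 0 0 0 0;0.7 0 0 0 0 0 0;0.7 0 0 0 0 0 0;0.7 0 0 -1 0 0 0;0.7 0 0 -3 0 0 0;0.7 0 0 -5 0 0 0;0.7 0 0 -8 0 0 0;0 2 0 -8 0 0 0;0 5 0 -8 0 0 0;0 8 0 -8 0 0 0;0 11 0 -8 0 0 0;0 13 0 -8 0 0 0;0 13.9 0 -8 0 0 0;0 13.9 0 -8 0 0 0;0 13.9 0 -8 0 0 0",
)

```text
time_s: 12.3
eef_pos: [525.3, 86.7, 268.2]
ee_rot: [0.001, 0.055, 0.998, -0.0]
force: [0.5, -0.6, 0.9]
grip_width: 0.0
grip_force: 0.0
```

```bash
python3 look.py w6.png rocker_press:101 cover_hinge:104 cover_tab:190
```

```text
[525.26277874  86.67077532 268.21908931] [-5.66339171e-02  3.14625519e-01  1.44295290e+00 -1.55463043e-04
  1.38255149e+00 -1.51755238e+00] [ 0.451699   -0.55836701  0.9225103 ]
rocker_press 0.94 [281. 183.] [515.6  90.4 101. ]
rocker_press 0.52 [  9. 289.] [ 596.6 -209.8  101. ]
```

View pics/w6.png

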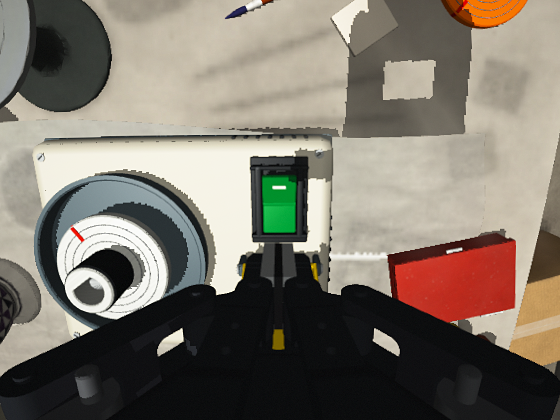

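Call:
step_arm(
  commands="0 0.9 0.26 4 0 0 0;0 0.9 0.26 8 0 0 0;0 0.9 0.26 12 0 0 0;0 0.9 0.26 14 0 0 0;0 0.9 0.26 14.6 0 0 0;0 0.9 0.26 15 0 0 0;0 0.9 0.26 15.4 0 0 0;0 0.9 0.26 15.8 0 0 0;0 0.9 0.26 15.9 0 0 0;0 0.9 0.26 15.9 0 0 0",
)

```text
time_s: 13.33
eef_pos: [517.3, 90.3, 110.4]
ee_rot: [0.002, 0.055, 0.998, -0.0]
force: [-5.1, 0.2, 9.5]
grip_width: -0.002
grip_force: 5.1
```

Call:
step_arm(
  commands="0 0 0 0.15 0 0 0;0 0 0 0.15 0 0 0;0 0 0 0 0 0 0;0 0 0 -3 0 0 0;0 0 0 -7 0 0 0;0 0 0 -11 0 0 0;0 0 0 -15 0 0 0;0 4 0 -17 0 0 0;0 8 0 -17 0 0 0;0 10 0 -17 0 0 0;0 10 0 -17 0 0 0",
)

```text
time_s: 14.25
eef_pos: [414.5, 101.9, 280.1]
ee_rot: [0.002, 0.054, 0.999, 0.0]
force: [0.9, -0.9, 0.1]
grip_width: -0.003
grip_force: 0.0
```

```bash
python3 look.py w7.png rocker_press:93.5; python3 - <<'E'
from h import *
s=capture("scene");t=capture("top")
o=np.hstack([cv2.resize(s[130:280,220:400],(396,330)),cv2.resize(cv2.imread("pics/w7.png")[:,:,::-1],(400,300))[:].copy() if 0 else cv2.resize(cv2.imread("pics/w7.png")[150:400,180:420,::-1],(317,330))])
save("c7.png",o)
E
```

```text
[414.46823428 101.91676105 280.11607236] [-3.48797453e-02  6.63371692e-02  1.71397092e+00  3.60096025e-05
  1.35762695e+00 -1.49696026e+00] [ 0.947602   -0.91697977  0.07605702]
```

View pics/c7.png

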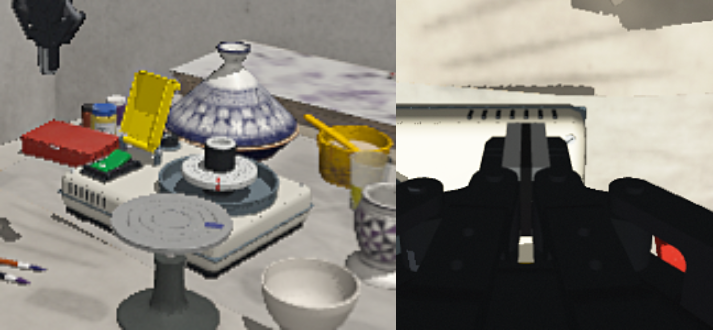

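The cover stands open on its stop, the rocker's far wing is now up (switched on), and the head is seated. The bowl, jar and tin are in place.

```bash
python3 -c "
from rig import *
print(finish_job())"
```

```text
the job is handed in; nothing more can be done
None
```

The job is handed in: the trimming head is seated on the spindle, the yellow cover stays open by itself and the green rocker is pressed on, in that order, in about 14 s of robot time; the last pictures showed the bowl, jar and tin still in place, and no verdict came back.

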